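# Put the glassware on the coasters of its size

## Task

On the bench just to the right of the beige power box, among the coasters, pick out the three pieces of glassware (a sample vial, a small beaker and a large beaker) and stand each upright inside the rim of the cork-lined coaster of its size: the vial on the smallest, the small beaker on the middle one, the large beaker on the largest. Set the glass down gently, without dropping or tipping any, and leave the film canister and the two cartons beside it where they are; the beakers and bottles at the far right end of the bench are not part of the job.

Things in the scene. Friction and masses are not known exactly. Their poses are not given: they have to be found in the camera images.
- vial_center (a point): clear glass sample vial with a ribbed white screw cap, upright; 19 mm in diameter, 52 mm high, loose. The point is on its axis half-way up (26 mm above its underside); z along its axis, up. It can be gripped across its round side from any direction.
- beaker_small_center (a point): smaller of the two open clear glass beakers, upright, thin wall with a slight lip; 45 mm in diameter, 55 mm high, loose. The point is on its axis half-way up (27.5 mm above its underside); z along its axis, up. It can be gripped across its round side from any direction.
- beaker_large_center (a point): larger of the two open clear glass beakers, upright, thin wall with a slight lip; 55 mm in diameter, 68 mm high, loose. The point is on its axis half-way up (34 mm above its underside); z along its axis, up. It can be gripped across its round side from any direction.
- coaster_small: smallest of three round coasters (dark rubber rim, tan cork inside), fixed to the bench: 45 mm across outside, 39 mm inside its low rim; the rim is 3 mm thick and 7 mm high, the floor inside 3 mm above the bench. Origin: centre of its underside, on the bench; z up.
- coaster_medium: middle-sized of three round coasters (dark rubber rim, tan cork inside), fixed to the bench: 67 mm across outside, 61 mm inside its low rim; the rim is 3 mm thick and 7 mm high, the floor inside 3 mm above the bench. Origin: centre of its underside, on the bench; z up.
- coaster_large: largest of three round coasters (dark rubber rim, tan cork inside), fixed to the bench: 85 mm across outside, 79 mm inside its low rim; the rim is 3 mm thick and 7 mm high, the floor inside 3 mm above the bench. Origin: centre of its underside, on the bench; z up.
- canister: closed plastic film canister, white with a flat grey lid, 33 mm in diameter, 51 mm high, upright, loose, standing among the glassware; a bystander. Origin: centre of its underside.
- slip_carton: flat square carton, 48 x 48 x 18 mm, white and dark red, loose; a bystander, beyond the glassware. Origin: centre of its underside.
- lamp_carton: taller carton, 50 x 62 x 50 mm, white and dark blue, loose; a bystander to the left of the glassware, in front of the beige power box (a fixed box 95 mm high on the bench at x 0.42 to 0.66, y -0.15 to -0.01). The wall cabinets' fronts are at x = 0.62, from 0.45 m above the bench upwards; the space over the bench at y > 0 is full of instruments. Origin: centre of its underside.
Things that resemble listed ones, but are neither listed nor needed, are in the scene too. Leave any blue or orange look-alike of the part that bears vial_center alone.

How it is judged:
At the end, for the whole second after the job is handed in: Vial, small beaker and large beaker stand upright (within 0.1 rad) and still on the floor of the smallest, middle and largest coaster, inside the rim (axes within 12, 10 and 14 mm, height within about 5 mm), released (horizontal distance between vial_center and coaster_small below 0.012 m and height (world z) of vial_center between 0.023 and 0.034 m and angle between each of vial_center, beaker_small_center, beaker_large_center's own z axis and vertical below 0.1 rad and linear speed of each of vial, beaker_small, beaker_large below 0.02 m/s and horizontal distance between beaker_small_center and coaster_medium below 0.01 m and height (world z) of beaker_small_center between 0.0245 and 0.0355 m and horizontal distance between beaker_large_center and coaster_large below 0.014 m and height (world z) of beaker_large_center between 0.031 and 0.042 m); the robot touches nothing.
It fails at once if a piece of glassware is tipped over (more than 40 degrees) (angle between any of vial_center, beaker_small_center, beaker_large_center's own z axis and vertical above 0.7 rad).
It fails at once if a piece of glassware is dropped (falls free more than about 25 mm) ((contact force between the fingers and vial below 0.01 N and linear speed of vial above 0.45 m/s and height (world z) of vial_center above 0.044 m) or (contact force between the fingers and beaker_small below 0.01 N and linear speed of beaker_small above 0.45 m/s and height (world z) of beaker_small_center above 0.0455 m) or (contact force between the fingers and beaker_large below 0.01 N and linear speed of beaker_large above 0.45 m/s and height (world z) of beaker_large_center above 0.052 m)).
It fails at once if the canister is knocked over (angle between canister's own z axis and vertical above 0.7 rad).
It fails at once if the canister or a carton is shifted by more than 15 mm (distance of any of canister, slip_carton, lamp_carton from where it was at the start of the episode above 0.015 m).
It also fails if it takes over 72 s, if anything falls off the work surface, if the arm or the gripper's body presses on something with over 40 N, if the wrist force passes 120 N, or if a joint passes its speed limit or range.

## Robot

A 6-joint arm with a two-finger parallel gripper is mounted at the origin on a cart in front of the work surface, level with it; the furniture and walls round the work are solid. World frame = base frame: x ahead of the robot, y to its left, z up, the work surface at z = 0. Lengths are in m, angles in rad, forces in N, time in s.
With the tool pointing down it reaches from about 0.35 to 0.85 m from the base axis. Payload 8.1 kg.
Tool frame: the origin (TCP) lies at the very end of the fingers, on their centre line; the grasp point (between the pads) lies 19 mm behind it (env.grip_depth is the distance from the TCP to the grasp point, in m); z points along the fingers, y is the line along which they close (so a half turn about z gives the same grasp; the last joint's range is limited). The gripper opens to 93 mm and grips with 3 to 60 N. Pads are 15 mm wide; open, the fingers measure 128 mm over their backs; the gripper's body (75 mm by 188 mm) begins 65 mm behind the grasp point.
Start: joints at [1.028, 0.13, 1.488, -0, 1.523, -0.085], TCP at [0.265, 0.538, 0.219] pointing down, gripper open.
Joint ranges: [-2.96, 2.96], [-0.89, 2.26], [0.02, 2.5], [-1.34, 4.48], [0, 2.73], [-2.66, 2.66]. Speed limits (rad/s): [2.39, 2.39, 2.79, 3.14, 3.14, 3.14].

## Interface

Orientations are given as [roll, pitch, yaw] about the fixed x, y, z axes, in that order (R = Rz(yaw) Ry(pitch) Rx(roll)).
In Python, from cell import sensors, cams, env gives the robot as it stands.
- The arm moves only by the shell command python3 -m crank 'ROWS'. ROWS is JSON, a list of rows, each a list of 3 entries, a list of its own where there are three numbers: the shift along the world's x, y, z in cm, then the turn about the world's z in rad, then the finger opening in cm, from 0 to 9.3. A call has exactly 5 rows; each row shifts and turns the commanded pose from where the row before left it; what a row does not reach is not made up. A row lasts 1/12 s, in which the tool goes at most 41.7 mm and 7.16 degrees, less where a joint would pass 70% of its speed; a pose out of reach is approached as far as the arm can. A call is refused whole if a number of a shift passes 4.17 or a number of a turn 0.125, either way. A call with a gripper value outside its range is refused whole. The fingers move at their own pace and stop on an object; the grip force is fixed at half the most. Time passes only in rows, so rows that do not move let the fingers close, or fill a call up. It gives the time, the measured TCP pose, the force, the opening and the grip force at its end, in the units of the state.
- sensors.state(): the state, without advancing time (a new reading comes with each control period).
- cams.camera(name): name is "scene" or "top" or "wrist"; returns (picture, depth): 420x560x3 uint8, red, green, blue; 420x560 float32, m along the optical axis (not along the pixel's ray), 0 where there is no reading.
- cams.camera_params(name): a dict with "fx", "fy", "cx", "cy" (pixels), "rvec" (rotation vector, rad) and "tvec" (3), from world to camera coordinates, as OpenCV has them; the wrist camera has in their place "mount" (4x4, takes a point from camera to tool coordinates, whose origin is the TCP and whose axes are the flange's). Camera axes: x right, y down, z forward; pixel columns grow to the right and rows downward; lengths in m; the calibration is good to about 2 mm. A picture is of the moment at which its call begins: read the wrist's pose just before it. camera_params takes no time and is no camera call.
- env.finish_job(): hands the job in; it is judged then, once.
The state is a dict: "t": time; "joint_pos": joint angles; "qd": joint speeds; "joint_torque": joint torques, N m; "eef_pos": TCP position; "eef_rot": TCP orientation; "ft_force": force on the tool from outside, world axes, zero at the start; "wrist_torque": the same for the moment, N m; "opening": opening from 0.0 (shut) to 1.0 (fully open); "grasp_force": force on a finger pad.
Only numpy, scipy, OpenCV 4.12 (cv2) and the standard library are available. Lean on these libraries where they do the work, as an engineer would, in place of code of your own. Each camera call takes 0.05 s, during which the arm holds its last target. There are 200 camera calls.

## Working session

There is one attempt and no reset: what is moved stays moved. The work goes in short steps, Python scripts to look and compute and a shell command to move; the robot and the scene stay as the last step left them, time stands still between calls to the robot, and variables do not carry over. Pictures are saved under pics/ and viewed, at most 14 in all, crops included, and the job is handed in when it is done.

```bash
ls; mkdir -p pics; cat > h.py <<'E'
import numpy as np, cv2
from scipy.spatial.transform import Rotation as Ro
from cell import sensors, cams, env
def grab(n):
    s=sensors.state(); im,d=cams.camera(n); return s,im,d
def pose(n,s):
    p=cams.camera_params(n)
    if n=='wrist':
        T=np.eye(4); T[:3,:3]=Ro.from_euler('xyz',s['eef_rot']).as_matrix(); T[:3,3]=s['eef_pos']
        M=T@np.array(p['mount'])
    else:
        R=Ro.from_rotvec(np.ravel(p['rvec'])).as_matrix(); M=np.eye(4); M[:3,:3]=R.T; M[:3,3]=-R.T@np.ravel(p['tvec'])
    return p,M
def cloud(n,s,d):
    p,M=pose(n,s); v,u=np.mgrid[:d.shape[0],:d.shape[1]]
    P=np.stack([(u-p['cx'])/p['fx']*d,(v-p['cy'])/p['fy']*d,d],-1)
    return P@M[:3,:3].T+M[:3,3]
def atz(n,s,u,v,z):
    p,M=pose(n,s); r=M[:3,:3]@np.array([(u-p['cx'])/p['fx'],(v-p['cy'])/p['fy'],1]); o=M[:3,3]
    return o+r*(z-o[2])/r[2]
def proj(n,s,X):
    p,M=pose(n,s); q=(np.asarray(X)-M[:3,3])@M[:3,:3]
    return q[...,0]/q[...,2]*p['fx']+p['cx'], q[...,1]/q[...,2]*p['fy']+p['cy']
E
python3 - <<'E'
from h import *
for n in ('scene','top'):
    s,im,d=grab(n); cv2.imwrite(f'pics/{n}0.png',im[...,::-1]); np.savez(f'{n}0.npz',im=im,d=d)
    p,M=pose(n,s); print(n,M.round(3).tolist(),p['fx'])
print(s)
E
```

```text
pics
scene [[0.629, -0.375, 0.681, -0.236], [-0.777, -0.322, 0.541, -0.889], [0.016, -0.869, -0.494, 0.563], [0.0, 0.0, 0.0, 1.0]] 395.2780774318267
top [[0.016, -0.996, 0.084, 0.395], [-1.0, -0.018, -0.021, -0.319], [0.022, -0.084, -0.996, 1.072], [0.0, 0.0, 0.0, 1.0]] 456.524517479427
{'t': 0.05, 'joint_pos': array([ 1.02762020e+00,  1.31118372e-01,  1.48924021e+00,  1.44170308e-05,
        1.52297214e+00, -8.54208030e-02]), 'qd': array([-7.77152567e-04,  3.94114326e-04, -1.86711087e-03, -1.35077428e-03,
        1.57428016e-05, -4.83661422e-04]), 'joint_torque': array([-2.98258647e-04, -5.61778772e+01, -4.93488479e+01,  7.69211585e-02,
        3.02777218e-02, -1.65690949e-05]), 'eef_pos': array([0.26486795, 0.53777156, 0.21763444]), 'eef_rot': array([-3.13986215e+00, -1.62633645e-04,  2.68383649e+00]), 'ft_force': array([-0.6097457 ,  0.1545474 , -1.09923853]), 'wrist_torque': array([-0.01410988, -0.0165765 ,  0.01333135]), 'grasp_force': 0.0, 'opening': 0.9947431547131738}
```

View pics/scene0.png

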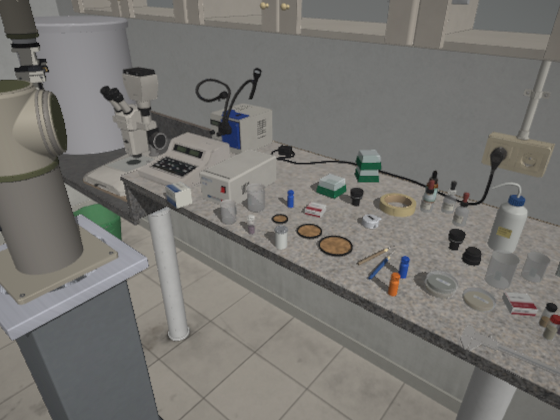

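View pics/top0.png

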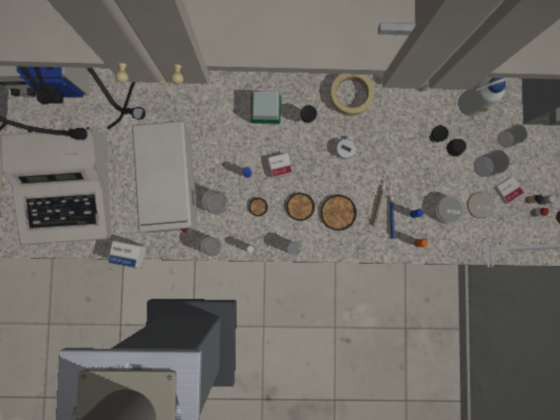

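Scene view: large beaker (257,198), small beaker (228,212), white-capped vial (251,225), and canister with flat grey lid (281,238). Coasters are at (280,219), (309,231) and (336,245). The blue vial (291,199) and the orange and blue ones at the right are look-alikes. One enlarged crop to confirm.

```bash
python3 - <<'E'
from h import *
a=np.load('scene0.npz')['im'][170:270,200:370]; b=np.load('top0.npz')['im'][150:265,185:365]
A=cv2.resize(a,(780,459),interpolation=cv2.INTER_CUBIC)[:,:,::-1]
B=cv2.resize(b,None,fx=4.3,fy=4.3,interpolation=cv2.INTER_CUBIC)[:,:,::-1]
cv2.imwrite('pics/c_scene.png',A); cv2.imwrite('pics/c_top.png',B)
im=np.load('top0.npz')['im'];d=np.load('top0.npz')['d'];s=sensors.state()
C=cloud('top',s,d)
print(C[230,320],C[190,235])
hsv=cv2.cvtColor(im,cv2.COLOR_RGB2HSV)
m=((hsv[...,1]>85)&(hsv[...,0]<25)).astype(np.uint8); n,l,st,ce=cv2.connectedComponentsWithStats(m)
for i in range(1,n):
    if st[i,4]>60 and 190<ce[i][0]<370: print(st[i],ce[i],atz('top',s,*ce[i],.003))
for nm,u,v,z in [('L',213,201,.06),('S',210,245,.05),('vial',250,249,.052),('can',293,247,.051),('slip',280,164,.018),('blue',247,172,.05)]: print(nm,atz('top',s,u,v,z),C[v,u])
E
```

```text
[ 0.43279874 -0.43341596 -0.0007535 ] [ 0.52412766 -0.23134025 -0.00384214]
[287 194  26  26 517] [299.89361702 206.40812379] [ 0.48731819 -0.3851394   0.003     ]
[322 196  33  33 870] [337.95172414 212.12183908] [ 0.47542802 -0.47497972  0.003     ]
[250 199  16  16 211] [257.58767773 206.46445498] [ 0.48540425 -0.28574838  0.003     ]
L [ 0.49096087 -0.18842766  0.06      ] [ 0.49626101 -0.1812424   0.00433037]
S [ 0.3935626  -0.18328781  0.05      ] [ 3.93509119e-01 -1.76637094e-01 -6.66069046e-05]
vial [ 0.38613425 -0.27236566  0.052     ] [ 0.38613231 -0.27235506  0.05176823]
can [ 0.39208171 -0.3679315   0.051     ] [ 0.39207704 -0.36802027  0.04914883]
slip [ 0.58455585 -0.33646416  0.018     ] [ 0.58439139 -0.33644903  0.01891238]
blue [ 0.55903615 -0.261752    0.05      ] [ 0.55944493 -0.26160966  0.04745962]
```

View pics/c_scene.png

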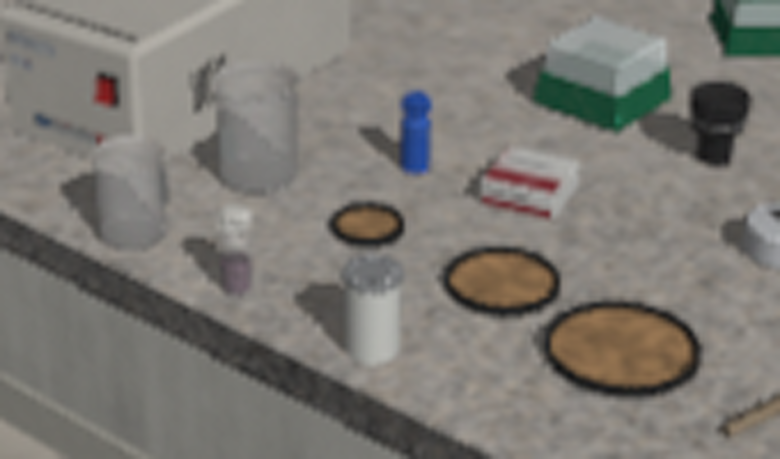

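View pics/c_top.png

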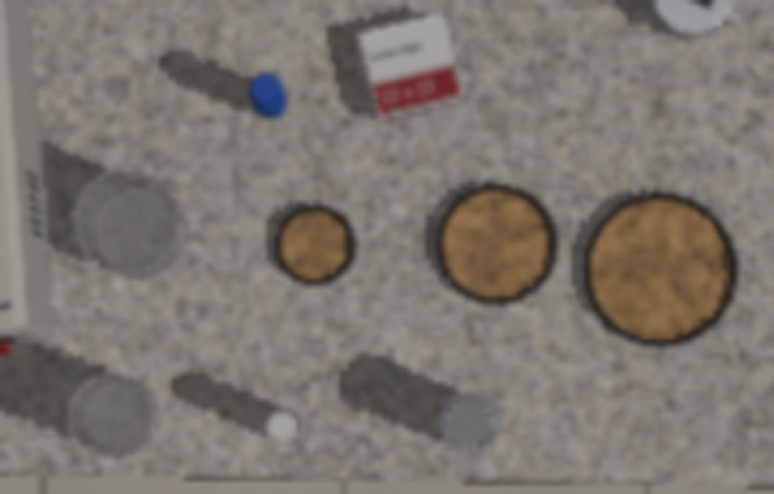

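The crops confirm the targets, in top-view pixels: large beaker (214,202), small beaker (211,246), clear white-capped vial (250,249). The blue vial at (247,172) is a look-alike, and the canister is at (293,247). Next I check obstacle heights along the transit.

```bash
python3 - <<'E'
from h import *
s=sensors.state()
P=[]
for n in('scene','top'):
    d=np.load(n+'0.npz')['d']; C=cloud(n,s,d)[d>0]; P.append(C)
P=np.vstack(P)
print('cols x .15.. step .05')
for y in np.arange(-.3,.75,.075):
    r=[]
    for x in np.arange(.2,.6,.05):
        m=(abs(P[:,0]-x-.025)<.025)&(abs(P[:,1]-y-.0375)<.0375)&(P[:,2]<.7)
        r.append(round(np.percentile(P[m,2],98),2) if m.sum()>3 else -9)
    print(round(y,3),r)
for nm,u,v,z in [('L',214.8,202,.05),('S',211,246,.04),('vial',250.5,249,.052)]: print(nm,atz('top',s,u,v,z).round(4))
p,M=pose('wrist',s); print(np.array(p['mount']).round(3))
E
```

```text
cols x .15.. step .05
-0.3 [np.float64(-0.89), np.float64(-0.89), np.float64(-0.89), np.float64(0.05), np.float64(0.0), np.float64(0.01), np.float64(0.01), np.float64(0.05)]
-0.225 [np.float64(-0.89), np.float64(-0.89), np.float64(-0.89), np.float64(0.05), np.float64(0.05), np.float64(0.07), np.float64(0.07), np.float64(0.53)]
-0.15 [np.float64(-0.89), np.float64(-0.89), np.float64(-0.9), np.float64(0.0), np.float64(0.1), np.float64(0.1), np.float64(0.1), np.float64(0.52)]
-0.075 [np.float64(-0.89), np.float64(-0.89), np.float64(0.05), np.float64(0.05), np.float64(0.1), np.float64(0.1), np.float64(0.1), np.float64(0.1)]
0.0 [np.float64(-0.89), np.float64(-0.89), np.float64(0.05), np.float64(0.05), np.float64(0.04), np.float64(0.05), np.float64(0.08), np.float64(0.28)]
0.075 [np.float64(-0.89), np.float64(-0.89), np.float64(-0.89), np.float64(0.03), np.float64(0.04), np.float64(0.05), np.float64(0.09), np.float64(0.25)]
0.15 [np.float64(-0.89), np.float64(-0.89), np.float64(-0.89), np.float64(0.03), np.float64(0.04), np.float64(0.05), np.float64(0.09), np.float64(0.1)]
0.225 [np.float
[... 723 characters left out ...]
), np.float64(0.16)]
0.6 [np.float64(-0.89), np.float64(-0.89), np.float64(0.33), np.float64(-0.09), np.float64(-0.08), np.float64(-0.07), np.float64(0.1), np.float64(0.12)]
0.675 [np.float64(-0.89), np.float64(-0.89), np.float64(-0.89), np.float64(-0.15), np.float64(-0.11), np.float64(-0.11), np.float64(-0.1), np.float64(-0.1)]
0.75 [np.float64(-0.89), np.float64(-0.89), np.float64(-0.89), np.float64(-0.15), np.float64(-0.15), np.float64(-0.15), np.float64(-0.15), np.float64(-0.15)]
L [ 0.4897 -0.1912  0.05  ]
S [ 0.3914 -0.1843  0.04  ]
vial [ 0.3862 -0.2735  0.052 ]
[[-0.001 -0.97  -0.245  0.069]
 [ 1.    -0.001 -0.001 -0.001]
 [ 0.001 -0.245  0.97  -0.167]
 [ 0.     0.     0.     1.   ]]
```

```bash
python3 -m crank '[[[1.7,-4,0],-0.12,5],[[1.7,-4,0],-0.12,5],[[1.7,-4,0],-0.12,5],[[1.7,-4,0],-0.12,5],[[1.7,-4,0],-0.12,5]]' | tail -5
python3 -m crank '[[[0.5,-4,0],-0.12,5],[[0.5,-4,0],-0.12,5],[[0.5,-4,0],-0.12,5],[[0.5,-4,0],-0.12,5],[[0,-4,0],-0.034,5]]' | tail -5
```

```text
eef_pos: [0.3466, 0.3447, 0.2181]
eef_rot: [-3.141, 0.0, 2.079]
ft_force: [-0.1, 0.1, 0.7]
opening: 0.686
grasp_force: 0.0
eef_pos: [0.3665, 0.1446, 0.2183]
eef_rot: [3.141, 0.0, 1.563]
ft_force: [0.7, 0.5, -0.1]
opening: 0.536
grasp_force: 0.0
```

```bash
python3 -m crank '[[[0.2,-4,0],0,5],[[0.2,-4,0],0,5],[[0.3,-4,0],0,5],[[0.3,-4,0],0,5],[[0.3,-4,0],0,5]]' >/dev/null
python3 -m crank '[[[0.4,-4,0],0,5],[[0.4,-4,0],0,5],[[0.4,-4,0],0,5],[[0.4,-4,0],0,5],[[0.4,-3,0],0,5]]' | tail -5
python3 -m crank '[[[0,0,0],0,5],[[0,0,0],0,5],[[0,0,0],0,5],[[0,0,0],0,5],[[0,0,0],0,5]]'
python3 - <<'E'
from h import *
s,im,d=grab('wrist'); cv2.imwrite('pics/w1.png',im[...,::-1]); np.savez('w1.npz',im=im,d=d,p=s['eef_pos'],r=s['eef_rot'])
for nm,X in dict(L=[.4897,-.1912,.068],S=[.3914,-.1843,.055],v=[.3862,-.2735,.052],cs=[.4854,-.2857,.003],cm=[.4873,-.3851,.003],cl=[.4754,-.475,.003]).items(): print(nm,np.round(proj('wrist',s,X),1))
E
```

```text
eef_pos: [0.399, -0.2465, 0.2182]
eef_rot: [-3.141, 0.0, 1.568]
ft_force: [-0.1, 0.5, 0.5]
opening: 0.54
grasp_force: 0.0
t: 2.18
eef_pos: [0.3998, -0.2424, 0.2187]
eef_rot: [3.141, -0.0, 1.571]
ft_force: [-0.3, 0.1, 0.1]
opening: 0.536
grasp_force: 0.0
L [366.5 148.2]
S [273.7 141.2]
v [269.7 218.8]
cs [344.7 217.1]
cm [342.3 283.9]
cl [331.3 338.1]
```

View pics/w1.png

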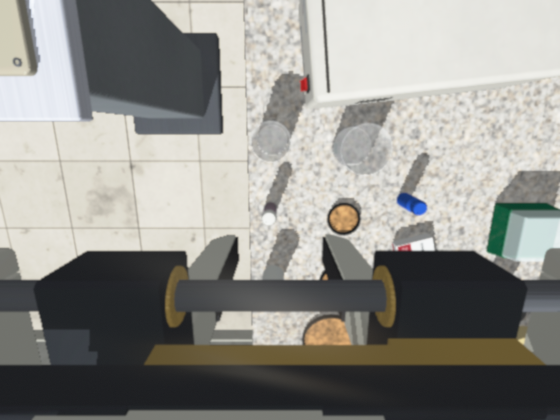

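Wrist view: vial cap (269,216), small beaker (271,140), large beaker (362,148), small coaster (344,218). All are within a few pixels of the predictions. I enlarge once for the circle centres.

```bash
python3 - <<'E'
from h import *
z=np.load('w1.npz'); im=z['im']; s=dict(eef_pos=z['p'],eef_rot=z['r'])
A=cv2.resize(im[110:240,240:400],None,fx=4.5,fy=4.5,interpolation=cv2.INTER_CUBIC)[:,:,::-1].copy()
def ring(X,zz,r,c):
    t=np.linspace(0,6.283,60); P=np.stack([X[0]+r*np.cos(t),X[1]+r*np.sin(t),0*t+zz],1)
    u,v=proj('wrist',s,P); q=np.stack([(u+.5-240)*4.5,(v+.5-110)*4.5],1).astype(np.int32); cv2.polylines(A,[q],True,c)
for X,h,r in [((.4897,-.1912),.068,.0275),((.3914,-.1843),.055,.0225),((.3862,-.2735),.052,.0085)]:
    ring(X,h,r,(0,0,255)); ring(X,0,r,(255,0,0))
ring((.4854,-.2857),.007,.0225,(0,255,0))
cv2.imwrite('pics/w1c.png',A)
E
```

```text
(no output)
```

View pics/w1c.png

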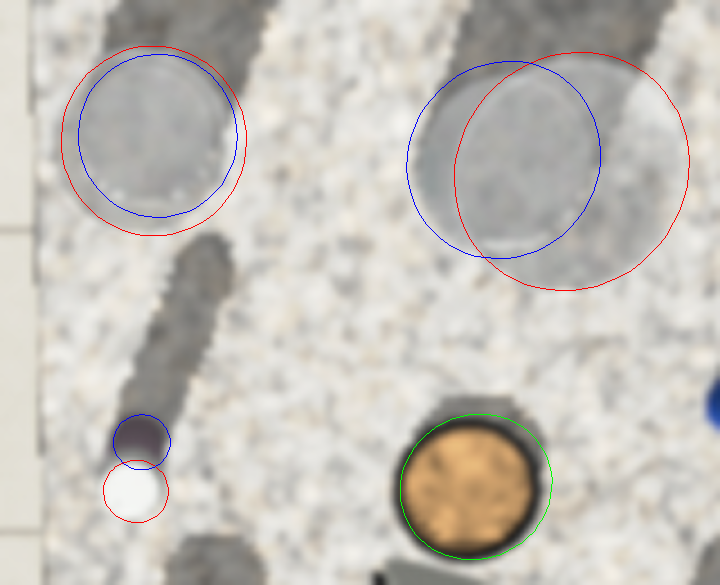

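```bash
python3 -m crank '[[[-1.4,-3.1,0],0,5],[[0,0,-4],0,5],[[0,0,-4],0,5],[[0,0,-4],0,5],[[0,0,-2],0,5]]' >/dev/null
python3 -m crank '[[[0,0,-2],0,5],[[0,0,-2],0,5],[[0,0,-1.5],0,5],[[0,0,-0.7],0,5],[[0,0,0],0,5]]'
python3 - <<'E'
from h import *
s,im,d=grab('wrist'); print(s['eef_pos']); cv2.imwrite('pics/w2.png',im[...,::-1])
E
```

```text
t: 3.07
eef_pos: [0.3847, -0.273, 0.0151]
eef_rot: [-3.139, -0.002, 1.571]
ft_force: [-0.3, -0.5, -0.5]
opening: 0.537
grasp_force: 0.0
[ 0.38474803 -0.27296543  0.01511386]
```

View pics/w2.png

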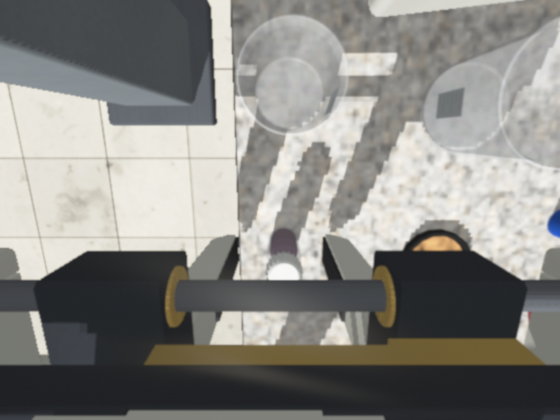

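Vial cap at (284,270), centred between the fingers. I close on it.

```bash
python3 -m crank '[[[0,0,0],0,1.5],[[0,0,0],0,1.5],[[0,0,0],0,1.5],[[0,0,0],0,1.5],[[0,0,0],0,1.5]]'
python3 -m crank '[[[0,0,0],0,1.5],[[0,0,0],0,1.5],[[0,0,0],0,1.5],[[0,0,0],0,1.5],[[0,0,0],0,1.5]]'
```

```text
t: 3.53
eef_pos: [0.386, -0.2748, 0.0172]
eef_rot: [3.141, 0.001, 1.57]
ft_force: [0.4, -0.3, -0.0]
opening: 0.227
grasp_force: 0.0
t: 3.95
eef_pos: [0.386, -0.2748, 0.0171]
eef_rot: [3.141, 0.001, 1.57]
ft_force: [-0.4, 0.3, 4.8]
opening: 0.199
grasp_force: 30.0
```

```bash
python3 -m crank '[[[0,0,2],0,1.5],[[0,0,2.5],0,1.5],[[2.5,-0.3,0],0,1.5],[[2.5,-0.3,0],0,1.5],[[2.5,-0.3,0],0,1.5]]' >/dev/null
python3 -m crank '[[[2.3,-0.3,0],0,1.5],[[0,0,-1],0,1.5],[[0,0,-1],0,1.5],[[0,0,-1],0,1.5],[[0,0,0],0,1.5]]'
python3 - <<'E'
from h import *
s,im,d=grab('wrist'); print(s['eef_pos']); cv2.imwrite('pics/w3.png',im[...,::-1]); 
A=im[...,::-1].copy()
for X,r in [((.4834,-.2857),.0225),((.4854,-.2857),.0225),((.4854,-.3851),.0335)]:
    t=np.linspace(0,6.283,60); P=np.stack([X[0]+r*np.cos(t),X[1]+r*np.sin(t),0*t+.007],1)
    u,v=proj('wrist',s,P); cv2.polylines(A,[np.stack([u,v],1).astype(np.int32)],True,(0,255,0) if X[0]<.484 else (0,0,255))
cv2.imwrite('pics/w3.png',A)
E
```

```text
t: 4.78
eef_pos: [0.4804, -0.2847, 0.0277]
eef_rot: [-3.136, -0.004, 1.569]
ft_force: [-0.4, -0.1, -1.2]
opening: 0.199
grasp_force: 30.0
[ 0.48038848 -0.28474292  0.02768628]
```

View pics/w3.png

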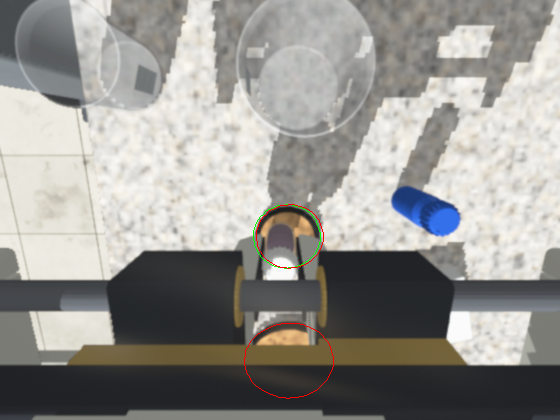

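Coaster ring outline matches at (289,237), and the vial hangs over it. I lower.

```bash
python3 -m crank '[[[0,0,-0.4],0,1.5],[[0,0,-0.4],0,1.5],[[0,0,-0.2],0,1.5],[[0,0,0],0,1.5],[[0,0,0],0,1.5]]'
```

```text
t: 5.25
eef_pos: [0.4836, -0.2866, 0.0218]
eef_rot: [3.141, 0.0, 1.57]
ft_force: [1.1, -0.6, 0.9]
opening: 0.203
grasp_force: 30.0
```

```bash
python3 -m crank '[[[0,0,-0.15],0,1.5],[[0,0,-0.05],0,1.5],[[0,0,0],0,1.5],[[0,0,0],0,1.5],[[0,0,0],0,1.5]]'
python3 -m crank '[[[0,0,0],0,5],[[0,0,0],0,5],[[0,0,0],0,5],[[0,0,0],0,5],[[0,0,0],0,5]]'
```

```text
t: 5.67
eef_pos: [0.484, -0.2867, 0.0201]
eef_rot: [3.141, 0.0, 1.57]
ft_force: [-0.4, -0.6, 4.2]
opening: 0.202
grasp_force: 30.0
t: 6.08
eef_pos: [0.4835, -0.2864, 0.0194]
eef_rot: [-3.141, -0.0, 1.57]
ft_force: [-0.2, 0.3, 0.9]
opening: 0.501
grasp_force: 0.0
```

```bash
python3 -m crank '[[[0,0,2],0,5],[[0,0,4],0,5],[[0,0,3.5],0,6],[[-2.5,2.5,0.5],0,7],[[-2.5,2.5,0],0,7]]' >/dev/null
python3 -m crank '[[[-2.5,2.5,0],0,7],[[-1.7,2.6,0],0,7],[[0,0,0],0,7],[[0,0,0],0,7],[[0,0,0],0,7]]'
cat > look.py <<'E'
from h import *
import sys
s,im,d=grab('wrist'); print(s['eef_pos']); A=im[...,::-1].copy()
# args: out then x,y,z,r ...
for a in sys.argv[2:]:
    x,y,z,r=map(float,a.split(','))
    t=np.linspace(0,6.283,60); P=np.stack([x+r*np.cos(t),y+r*np.sin(t),0*t+z],1)
    u,v=proj('wrist',s,P); cv2.polylines(A,[np.stack([u+.5,v+.5],1).round().astype(np.int32)],True,(0,0,255))
cv2.imwrite(f'pics/{sys.argv[1]}.png',A)
E
python3 look.py w4 .3914,-.1843,.055,.0225 .3914,-.1843,0,.0225 .4897,-.1912,.068,.0275 .4897,-.1912,0,.0275 .4845,-.2857,.055,.0095
```

```text
t: 6.92
eef_pos: [0.3923, -0.186, 0.1202]
eef_rot: [3.14, 0.001, 1.57]
ft_force: [-0.7, -0.5, 0.4]
opening: 0.755
grasp_force: 0.0
[ 0.39231731 -0.18598264  0.12019632]
```

View pics/w4.png

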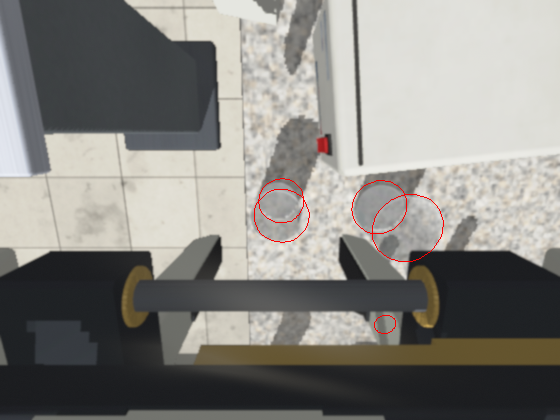

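Outlines match: small beaker at (281,205), large beaker at (395,215). Descend and grip the small beaker.

```bash
python3 -m crank '[[[0,0.1,-3],0,7],[[0,0,-3],0,7],[[0,0,-2],0,7],[[0,0,-1.2],0,7],[[0,0,-0.5],0,7]]'
python3 -m crank '[[[0,0,0],0,4],[[0,0,0],0,4],[[0,0,0],0,4],[[0,0,0],0,4],[[0,0,0],0,4]]'
python3 -m crank '[[[0,0,0],0,4],[[0,0,0],0,4],[[0,0,0],0,4],[[0,0,0],0,4],[[0,0,0],0,4]]'
```

```text
t: 7.38
eef_pos: [0.3907, -0.1844, 0.0202]
eef_rot: [-3.138, -0.002, 1.569]
ft_force: [-0.5, -0.2, 0.3]
opening: 0.756
grasp_force: 0.0
t: 7.8
eef_pos: [0.3924, -0.1851, 0.0237]
eef_rot: [3.14, 0.001, 1.57]
ft_force: [-0.9, 0.8, 3.0]
opening: 0.467
grasp_force: 30.0
t: 8.22
eef_pos: [0.3924, -0.1851, 0.0236]
eef_rot: [3.14, 0.001, 1.57]
ft_force: [-1.3, -0.2, 5.7]
opening: 0.472
grasp_force: 30.0
```

```bash
python3 -m crank '[[[0,0,2],0,4],[[0,0,3],0,4],[[0.5,-1,3],0,4],[[1.2,-2.5,0],0,4],[[1.2,-3,0],0,4]]' >/dev/null
python3 -m crank '[[[1.2,-3,0],0,4],[[1.2,-3,0],0,4],[[1.5,-3,0],0,4],[[1.5,-3,0],0,4],[[1,-1.5,0],0,4]]' >/dev/null
python3 -m crank '[[[0,0,-1.5],0,4],[[0,0,-1.5],0,4],[[0,0,-1],0,4],[[0,0,0],0,4],[[0,0,0],0,4]]'
python3 look.py w5 .4844,-.2867,.055,.0095 .4855,-.3851,.007,.0335  .4745,-.475,.007,.0425
```

```text
t: 9.47
eef_pos: [0.484, -0.3837, 0.0618]
eef_rot: [-3.14, -0.002, 1.57]
ft_force: [0.3, -0.4, -0.9]
opening: 0.469
grasp_force: 30.0
[ 0.48401129 -0.38368402  0.06177722]
```

View pics/w5.png

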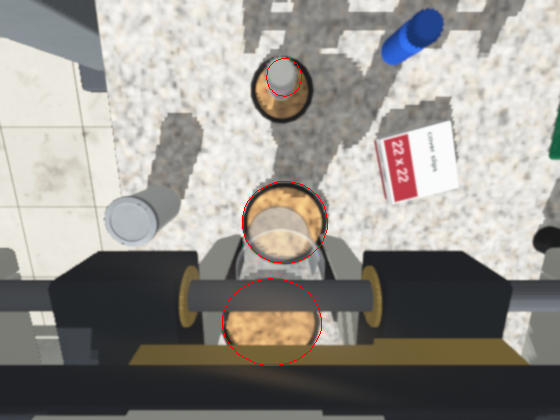

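The rings match the middle coaster (285,222) and the vial stands in the small one (283,77). I lower the small beaker.

```bash
python3 -m crank '[[[0.1,-0.1,-1],0,4],[[0,0,-1],0,4],[[0,0,-0.7],0,4],[[0,0,-0.4],0,4],[[0,0,-0.2],0,4]]'
python3 -m crank '[[[0,0,-0.1],0,4],[[0,0,0],0,4],[[0,0,0],0,4],[[0,0,0],0,4],[[0,0,0],0,4]]'
```

```text
t: 9.93
eef_pos: [0.485, -0.3848, 0.0282]
eef_rot: [-3.14, -0.001, 1.57]
ft_force: [-0.7, 0.8, -0.7]
opening: 0.469
grasp_force: 30.0
t: 10.35
eef_pos: [0.4859, -0.3857, 0.0291]
eef_rot: [3.141, 0.001, 1.57]
ft_force: [-0.6, 0.1, -0.3]
opening: 0.472
grasp_force: 30.0
```

```bash
python3 -m crank '[[[0,0,-0.15],0,4],[[0,0,-0.1],0,4],[[0,0,0],0,4],[[0,0,0],0,4],[[0,0,0],0,4]]'
python3 -m crank '[[[0,0,0],0,7],[[0,0,0],0,7],[[0,0,0],0,7],[[0,0,0],0,7],[[0,0,0],0,7]]'
```

```text
t: 10.77
eef_pos: [0.4859, -0.3858, 0.0267]
eef_rot: [3.141, 0.001, 1.57]
ft_force: [-1.4, 0.1, 4.6]
opening: 0.473
grasp_force: 30.0
t: 11.18
eef_pos: [0.4855, -0.3853, 0.0258]
eef_rot: [-3.141, -0.0, 1.57]
ft_force: [-0.2, -0.7, 0.2]
opening: 0.74
grasp_force: 0.0
```

```bash
python3 -m crank '[[[0,0,2],0,7],[[0,0,4],0,7],[[0,0,4],0,7.5],[[0,1,1.5],0,8],[[0.1,3,0],0,8]]' >/dev/null
python3 -m crank '[[[0.1,3.4,0],0,8],[[0.1,4,0],0,8],[[0.1,4,0],0,8],[[0,3,0],0,8],[[0,1,0],0,8]]' >/dev/null
python3 -m crank '[[[0,0,0],0,8],[[0,0,0],0,8],[[0,0,0],0,8],[[0,0,0],0,8],[[0,0,0],0,8]]'
python3 look.py w6 .4897,-.1912,.068,.0275 .4897,-.1912,0,.0275
```

```text
t: 12.43
eef_pos: [0.4896, -0.1929, 0.1411]
eef_rot: [-3.141, 0.0, 1.568]
ft_force: [-1.1, -0.2, -1.4]
opening: 0.862
grasp_force: 0.0
[ 0.48955157 -0.19286785  0.14106073]
```

View pics/w6.png

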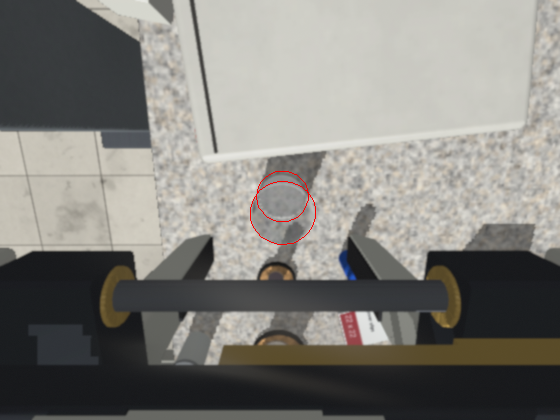

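Large beaker outline matches at (283,205), centred between the fingers. Descend and grip.

```bash
python3 -m crank '[[[0,0.1,-3],0,8],[[0,0,-3],0,8],[[0,0,-2.5],0,8],[[0,0,-1.5],0,8],[[0,0,-0.8],0,8]]'
python3 -m crank '[[[0,0,0],0,8],[[0,0,0],0,5],[[0,0,0],0,5],[[0,0,0],0,5],[[0,0,0],0,5]]'
python3 -m crank '[[[0,0,0],0,5],[[0,0,0],0,5],[[0,0,0],0,5],[[0,0,0],0,5],[[0,0,0],0,5]]'
```

```text
t: 12.9
eef_pos: [0.4877, -0.1902, 0.0302]
eef_rot: [-3.138, -0.002, 1.569]
ft_force: [0.1, -0.4, -1.2]
opening: 0.861
grasp_force: 0.0
t: 13.32
eef_pos: [0.4907, -0.191, 0.0346]
eef_rot: [3.139, 0.001, 1.57]
ft_force: [-0.2, 0.2, -0.3]
opening: 0.618
grasp_force: 0.0
t: 13.73
eef_pos: [0.4907, -0.1909, 0.0343]
eef_rot: [3.14, 0.001, 1.57]
ft_force: [0.1, -0.4, 6.7]
opening: 0.577
grasp_force: 30.0
```

```bash
python3 -m crank '[[[0,0,2],0,5],[[0,0,3],0,5],[[0,0,3],0,5],[[0,-1,1.5],0,5],[[0,-2.4,0],0,5]]' >/dev/null
python3 -m crank '[[[0,-3,0],0,5],[[-0.3,-3.5,0],0,5],[[-0.3,-3.5,0],0,5],[[-0.3,-3.5,0],0,5],[[-0.3,-3.5,0],0,5]]' >/dev/null
python3 -m crank '[[[-0.2,-3.5,0],0,5],[[-0.2,-3,0],0,5],[[0,-1.5,0],0,5],[[0,0,-1.5],0,5],[[0,0,-1.5],0,5]]' >/dev/null
python3 -m crank '[[[0,0,-1],0,5],[[0,0,0],0,5],[[0,0,0],0,5],[[0,0,0],0,5],[[0,0,0],0,5]]'
python3 look.py w7 .4855,-.3851,.0565,.0225 .4855,-.3851,.007,.0335  .4745,-.475,.007,.0425
```

```text
t: 15.4
eef_pos: [0.4743, -0.4745, 0.0893]
eef_rot: [3.141, 0.001, 1.571]
ft_force: [0.9, -0.5, -0.0]
opening: 0.577
grasp_force: 30.0
[ 0.47431623 -0.47451343  0.08928031]
```

View pics/w7.png

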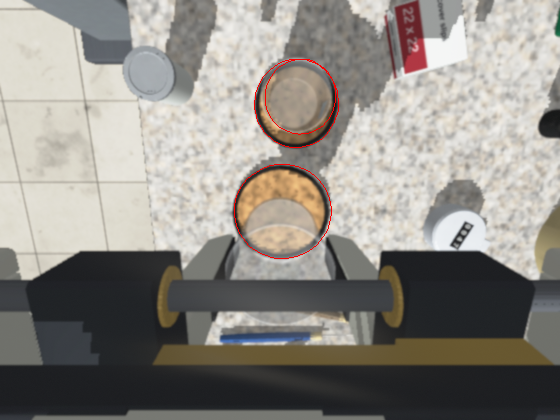

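The large coaster ring matches at (282,211), and the small beaker stands in the middle coaster (297,102). I lower the large beaker.

```bash
python3 -m crank '[[[0,0,-1.5],0,5],[[0,0,-1.5],0,5],[[0,0,-1],0,5],[[0,0,-0.5],0,5],[[0,0,-0.2],0,5]]' >/dev/null
python3 -m crank '[[[0,0,0],0,5],[[0,0,-0.2],0,5],[[0,0,-0.1],0,5],[[0,0,0],0,5],[[0,0,0],0,5]]'
```

```text
t: 16.28
eef_pos: [0.4739, -0.4748, 0.0386]
eef_rot: [3.141, 0.001, 1.57]
ft_force: [0.1, -0.0, -0.3]
opening: 0.573
grasp_force: 30.0
```

```bash
python3 -m crank '[[[0,0,-0.12],0,5],[[0,0,0],0,5],[[0,0,0],0,5],[[0,0,0],0,5],[[0,0,0],0,5]]'
python3 -m crank '[[[0,0,0],0,8],[[0,0,0],0,8],[[0,0,0],0,8],[[0,0,0],0,8],[[0,0,0],0,8]]'
python3 -m crank '[[[0,0,1.5],0,8],[[0,0,3],0,8],[[0,0,4],0,8],[[0,0,4],0,8],[[0,0,3],0,8]]' >/dev/null
python3 -m crank '[[[0,-4,0],0,8],[[0,-4,0],0,8],[[0,0,0],0,8],[[0,0,0],0,8],[[0,0,0],0,8]]'
python3 look.py w8 .4845,-.2857,.055,.0095 .4855,-.3851,.058,.0225 .4745,-.475,.071,.0275 .4745,-.475,.007,.0425 .4845,-.2857,.007,.0225  .4855,-.3851,.007,.0335
```

```text
t: 16.7
eef_pos: [0.4739, -0.4748, 0.0374]
eef_rot: [3.141, 0.001, 1.57]
ft_force: [1.0, -0.8, 1.8]
opening: 0.577
grasp_force: 30.0
t: 17.12
eef_pos: [0.4735, -0.4743, 0.0367]
eef_rot: [-3.141, -0.0, 1.57]
ft_force: [-0.4, 0.0, 0.7]
opening: 0.848
grasp_force: 0.0
t: 17.95
eef_pos: [0.4735, -0.5544, 0.1921]
eef_rot: [-3.141, -0.001, 1.569]
ft_force: [-0.5, 0.2, -0.1]
opening: 0.861
grasp_force: 0.0
[ 0.47348013 -0.5543537   0.19212404]
```

View pics/w8.png

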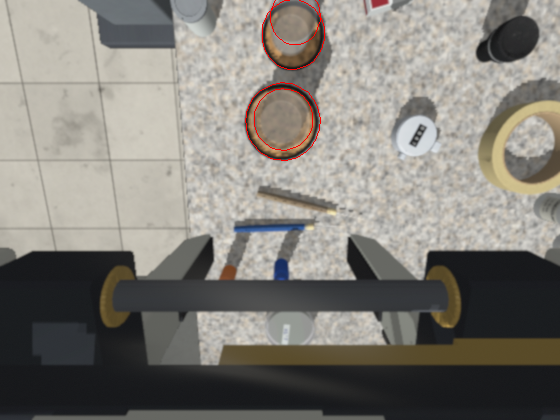

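The large beaker is centred in its coaster (283,120). The small beaker is in its own at (294,33), and the vial was seen standing in its coaster earlier. The gripper is clear, so I hand in.

```bash
python3 -c "
from cell import env; print(env.finish_job())"
```

```text
the job is handed in; nothing more can be done
None
```

The vial, small beaker and large beaker each stand in the coaster of their size, released with the gripper clear, and the job was handed in at about 18 s; the hand-in call returned no verdict.

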